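Release the red tea case from its ratchet clamp

TASK

The glue on the red tea case has set: open its ratchet clamp. Swing that clamp's yellow-tabbed pawl well up off the teeth and leave it standing up, then draw the toothed bar fully back towards the robot by its wooden grip and let go. Leave the red case where it stands, and leave the clamp with the dark blue case shut.

Things in the scene. Friction and masses are not known exactly. Their poses are not given: they have to be found in the camera images.
- red_pawl_tab (a point): Centre of the upright yellow tab (28 long, 12 thick, 36 mm high) on the pawl of the green clamp with the red case; at z = 78 mm. Pawl down: x level along the bar towards the case, y across, z up. Its pin lies across the bar, 50 mm behind (-x) and 16 mm below this point. The tab swings up and back over the pin, up to 1.25 rad, about 1 N, and stays where left; clear of the teeth once 15 mm up.
- red_bar_grip (a point): Middle of the free part of the upright round wooden grip (22 mm diameter, top 22 mm above) at the near end of that clamp's toothed bar; at z = 78 mm, 135 mm behind the tab. x along the bar towards the case, y across, z up. With the pawl up the bar draws back along -x 60 mm to a stop, against about 3 N, and stays; with the pawl down it is blocked after 3 mm.
- blue_pawl_tab (a point): Centre of the yellow tab of the other, identical green clamp, which holds the dark blue case and stays shut. Sizes and axes as for the red one. Each clamp has two green cheeks beside the pawl's pin: up to z = 74 mm, 16 mm to either side, 18 mm in front of the pin. Both stand on plywood whose top is at z = 8 mm.
- red_case_center (a point): Centre of the loose red case with brass fittings (90 along the bar, 100 across, 60 mm high, 0.5 kg), standing in its clamp between the bar's jaw and a fixed fence; its centre is at z = 50 mm and 115 mm beyond the tab. x along the bar, z up.

How it is judged:
On the way:
1. the red case's pawl is swung clear of the teeth (tab at least 15 mm up) before the bar is drawn back (height (world z) of red_pawl_tab above 0.093 m and distance of red_bar_grip from where it was at the start of the episode below 0.01 m), for 0.2 s.
At the end, for the whole second after the job is handed in: The red case's bar is drawn back at least 50 mm of its 60 mm, its pawl stands up with the tab at least 15 mm above its start, the red case is within 20 mm of where it stood, and the blue case's pawl is down (within 10 mm of its start) (distance of red_bar_grip from where it was at the start of the episode above 0.05 m and height (world z) of red_pawl_tab above 0.093 m and distance of red_case_center from where it was at the start of the episode below 0.02 m and distance of blue_pawl_tab from where it was at the start of the episode below 0.01 m); the robot touches nothing.
It fails at once if the pawl of the clamp with the blue case is lifted (distance of blue_pawl_tab from where it was at the start of the episode above 0.01 m).
It fails at once if the red case is shifted by more than 20 mm (distance of red_case_center from where it was at the start of the episode above 0.02 m).
It also fails if it takes over 48 s, if anything falls off the work surface, if the arm or the gripper's body presses on something with over 40 N, if the wrist force passes 120 N, or if a joint passes its speed limit or range.

ROBOT

A 7-joint arm with a two-finger parallel gripper is mounted at the origin on the work surface. World frame = base frame: x ahead of the robot, y to its left, z up, the work surface at z = 0. Lengths are in m, angles in rad, forces in N, time in s.
With the tool pointing down it reaches from about 0.425 to 0.825 m from the base axis. Payload 3.6 kg.
Tool frame: the origin (TCP) lies at the very end of the fingers, on their centre line; the grasp point (between the pads) lies 19 mm behind it; x points along the fingers, z is the direction in which the jaws open and shut, and the axes are right-handed (so a half turn about x gives the same grasp; the last joint's range is limited). The gripper opens to 93 mm and grips with 3 to 60 N. Pads are 15 mm wide; open, the fingers measure 128 mm over their backs; the gripper's body (75 mm by 188 mm) begins 65 mm behind the grasp point.
Start: joints at [-1.155, 0.615, -0.013, 1.423, 0.008, 1.103, -0.04], TCP at [0.278, 0.588, 0.219] pointing down, gripper open.
Joint ranges: [-3.12, 3.12], [-0.3, 2.06], [-1.34, 1.32], [0.26, 2.42], [-1.36, 4.5], [0.01, 1.98], [-2.84, 2.84]. Speed limits (rad/s): [2.79, 2.79, 3.14, 3.14, 3.14, 3.14, 3.14].

INTERFACE

Orientations are given as a unit quaternion [x, y, z, w].
In Python, from cell import manip gives the robot as it stands.
- The arm moves only by the tool servo_tool, never from a script. Its argument "steps" is a list of rows, each a list of 3 entries, a list of its own where there are three numbers: the shift along the tool's x, y, z in m, then the turn, a rotation vector about the tool's x, y, z in degrees, then the opening, from 0 (shut) to 1 (fully open). A call has 1 to 5 rows; each row is the pose to reach, as a shift and turn from the pose commanded when the call began, along the tool's axes at that moment; what a row does not reach only later rows make up. A row lasts 1/8 s, in which the tool goes at most 62.5 mm and 10.7 degrees, less where a joint would pass 70% of its speed; a pose out of reach is approached as far as the arm can. A call with a gripper value outside its range is refused whole. The fingers move at their own pace and stop on an object; the grip force is fixed at half the most. Time passes only in rows, so rows that repeat a pose let the fingers close. It gives the time, the measured TCP pose, the force and the opening at its end, in the units of the state.
- manip.get_obs(): the state, without advancing time (a new reading comes with each control period).
- manip.get_image(name): name is "scene" or "top"; returns (picture, depth): 420x560x3 uint8, red, green, blue; 420x560 float32, m along the optical axis (not along the pixel's ray), 0 where there is no reading.
- manip.camera_model(name): a dict with "intrinsics" (3x3 intrinsics, pixels), "camera_from_world" (4x4, takes a point from world to camera coordinates). Camera axes: x right, y up, looking along -z (the intrinsics and any distortion apply to the point x, -y, -z); pixel columns grow to the right and rows downward; lengths in m; the calibration is good to about 2 mm. A picture is of the moment at which its call begins. camera_model takes no time and is no camera call.
- manip.hand_in(): hands the job in, once; it reports no verdict.
The state is a dict: "time": time; "q": joint angles; "qvel": joint speeds; "joint_efforts": joint torques, N m; "tcp_pos": TCP position; "orientation": TCP orientation; "wrist_force": force on the tool from outside, world axes, zero at the start; "wrist_torque": the same for the moment, N m; "grip_width": finger opening in m.
Only numpy, scipy, OpenCV 4.12 (cv2) and the standard library are available. Lean on these libraries where they do the work, as an engineer would, in place of code of your own. Each camera call takes 0.05 s, during which the arm holds its last target. There are 200 camera calls.

## Working session

There is one attempt and no reset: what is moved stays moved. The work goes in short steps, Python scripts to look and compute and a tool call to move; the robot and the scene stay as the last step left them, time stands still between calls to the robot, and variables do not carry over. Pictures are saved under pics/ and viewed, about 8 in all and at most 12, crops included, and the job is handed in when it is done.

Besides the shell and the picture viewer there is one more tool, called after ">>>" as name(argument=value, ...), one argument or row to a line, values as JSON. servo_tool: Moves the arm, as the interface text tells. Its arguments: {"type":"object","properties":{"steps":{"type":"array","items":{"type":"array"}}},"required":["steps"]}

```bash
mkdir -p pics; ls; cat > h.py <<'E'
import numpy as np, cv2
from cell import manip
def snap(name, fn):
    im,d=manip.get_image(name); cv2.imwrite(f'pics/{fn}.png',im[:,:,::-1]); np.save(f'pics/{fn}.npy',d); return im,d
def pt(name,u,v,d=None,z=None):
    c=manip.camera_model(name);K=np.array(c["intrinsics"]);T=np.linalg.inv(np.array(c["camera_from_world"]))
    r=np.linalg.inv(K)@[u,v,1]; r=np.array([r[0],-r[1],-r[2]]); o=T[:3,3]; w=T[:3,:3]@r
    s=d if z is None else (z-o[2])/w[2]
    return o+s*w
def px(name,p):
    c=manip.camera_model(name);K=np.array(c["intrinsics"]);q=np.array(c["camera_from_world"])@[*p,1]
    k=K@[q[0],-q[1],-q[2]]; return k[:2]/k[2]
E
python3 - <<'E'
from h import *
print(manip.camera_model("top"))
a,_=snap("top","t0");b,_=snap("scene","s0")
o=manip.get_obs();print(o["tcp_pos"],o["orientation"],o["time"])
E
```

```text
pics
{'intrinsics': array([[430.38748967,   0.        , 282.51101262],
       [  0.        , 430.38748967, 209.53544947],
       [  0.        ,   0.        ,   1.        ]]), 'camera_from_world': array([[ 2.68382373e-02, -9.99639337e-01,  9.51304888e-04,
        -4.65920421e-02],
       [ 9.87601423e-01,  2.66622658e-02,  1.54701493e-01,
        -6.45541645e-01],
       [-1.54671062e-01, -3.21240533e-03,  9.87960800e-01,
        -7.90143731e-01],
       [ 0.00000000e+00,  0.00000000e+00,  0.00000000e+00,
         1.00000000e+00]])}
[0.27761549 0.58696974 0.21762742] [-0.37874752  0.59806453  0.37787088  0.59672668] 0.1
```

View pics/t0.png

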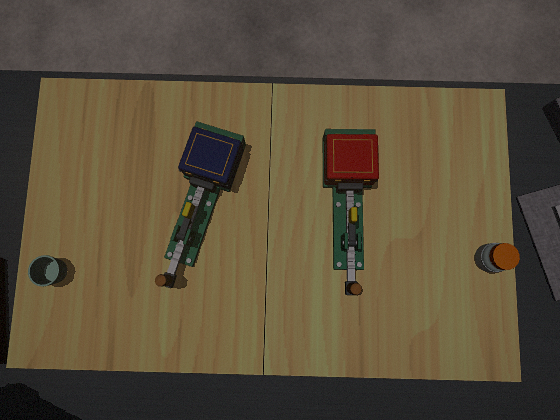

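View pics/s0.png

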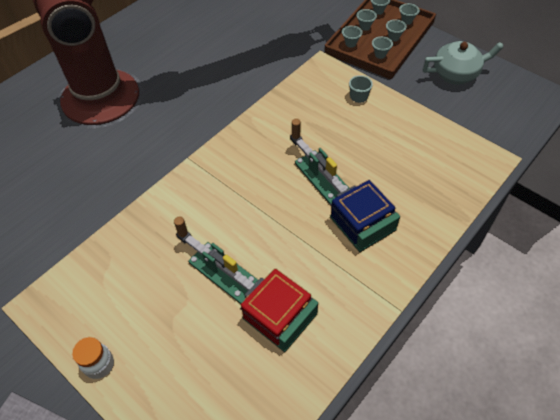

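The top view shows the red clamp with its tab at about (353,213), its grip at (354,288) and the case at (351,157). The blue clamp is to its left, with its tab at about (187,211). I'll enlarge the red clamp.

```bash
python3 - <<'E'
from h import *
im=cv2.imread('pics/t0.png');c=im[190:310,300:410];c=cv2.convertScaleAbs(c,alpha=1.6)
cv2.imwrite('pics/c0.png',cv2.resize(c,None,fx=5,fy=5,interpolation=cv2.INTER_CUBIC)[:600])
d=np.load('pics/t0.npy')
hsv=cv2.cvtColor(im,cv2.COLOR_BGR2HSV)
m=((hsv[...,0]>20)&(hsv[...,0]<32)&(hsv[...,1]>200)&(hsv[...,2]>110))
for (a,b) in((335,370),(170,205)):
    v,u=np.nonzero(m[195:232,a:b]);u=u+a;v=v+195
    P=np.array([pt("top",x,y,d[y,x]) for x,y in zip(u,v)]);print(len(u),u.mean(),v.mean(),np.median(P,0),P.min(0),P.max(0))
for n,(u,v) in dict(tab=(353,213),grip=(354,288),case=(351,157)).items():print(n,d[v,u],pt("top",u,v,d[v,u]))
E
```

```text
56 354.07142857142856 213.60714285714286 [ 0.63545674 -0.1613445   0.09633682] [ 0.62342762 -0.16537591  0.09334492] [ 0.64767798 -0.15716173  0.09874115]
46 185.7173913043478 208.3695652173913 [0.63650223 0.14974808 0.09619396] [0.62419034 0.14137232 0.09242563] [0.64928814 0.15573368 0.09885716]
tab 0.7956878 [ 0.63681756 -0.15978758  0.09356635]
grip 0.76962996 [ 0.50047372 -0.16096291  0.09859247]
case 0.8243051 [ 0.74696422 -0.15769825  0.0818512 ]
```

View pics/c0.png

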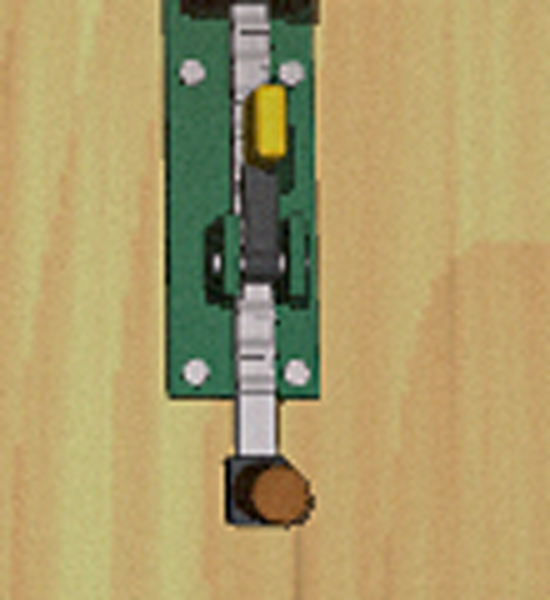

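```bash
cat >> h.py <<'E'
from scipy.spatial.transform import Rotation as R
# tool frame with x pointing down (tilted by a deg), jaw axis z along s*(across the bar)
def tool(yaw,tilt=0,s=1):
    f=np.array([np.cos(yaw),np.sin(yaw),0]); y=np.array([-f[1],f[0],0])*s
    X=np.array([0,0,-1.]); Rm=np.stack([X,np.cross(y,X),y],1)
    return R.from_rotvec(-np.radians(tilt)*np.array([-f[1],f[0],0]))*R.from_matrix(Rm)
def go(p,Rt,cur=None):
    if cur is None:
        o=manip.get_obs(); cur=(o["tcp_pos"],R.from_quat(o["orientation"]))
    c=cur[1]; print("shift",np.round(c.inv().apply(np.array(p)-cur[0]),4),"turn",np.round((c.inv()*Rt).as_rotvec(degrees=True),1))
E
python3 - <<'E'
from h import *
g=pt("top",356.2,289,z=.1);t=pt("top",354,214.4,z=.096);d=np.load('pics/t0.npy')
hs=cv2.cvtColor(cv2.imread('pics/t0.png'),cv2.COLOR_BGR2HSV)
m=((hs[...,0]<8)|(hs[...,0]>172))&(hs[...,1]>150)&(hs[...,2]>60)
v,u=np.nonzero(m[:,320:385]);P=np.array([pt("top",x+320,y,z=.08) for x,y in zip(u,v)if d[y,x+320]<.86]);print("case",P.min(0),P.max(0),(P.min(0)+P.max(0))/2)
print("grip",g,"tab",t,"dist",np.hypot(*(g-t)[:2]),"yaw",np.degrees(np.arctan2((t-g)[1],(t-g)[0])))
o=manip.get_obs();print(R.from_quat(o["orientation"]).as_matrix().round(3))
for s in(1,-1): go([.635,-.161,.15],tool(0,0,s))
E
```

```text
case [ 0.70507289 -0.20971058  0.08      ] [ 0.79472898 -0.11145245  0.08      ] [ 0.74990093 -0.16058151  0.08      ]
grip [ 0.49885141 -0.16465746  0.1       ] tab [ 0.63388748 -0.16123777  0.096     ] dist 0.13507936845675253 yaw 1.450663845387867
[[-0.001 -0.904  0.428]
 [-0.002  0.428  0.904]
 [-1.    -0.    -0.002]]
shift [ 0.0688 -0.6429 -0.5232] turn [-25.3  -0.1  -0. ]
shift [ 0.0688 -0.6429 -0.5232] turn [154.7  -0.    0.2]
```

>>> servo_tool(
  steps=[
    [[0.03,-0.32,-0.26],[-13,0,0],0.5],
    [[0.03,-0.32,-0.26],[-13,0,0],0.5],
    [[0.03,-0.32,-0.26],[-13,0,0],0.5],
    [[0.03,-0.32,-0.26],[-13,0,0],0.5],
    [[0.03,-0.32,-0.26],[-13,0,0],0.5],
  ],
)

```text
time: 0.72
tcp_pos: [0.4131, 0.3044, 0.1957]
orientation: [-0.444, 0.551, 0.443, 0.551]
wrist_force: [-0.1, 0.0, 0.3]
grip_width: 0.0488
```

```bash
python3 - <<'E'
from h import *
o=manip.get_obs();print(o["tcp_pos"],o["q"]);go([.634,-.161,.15],tool(np.radians(1)))
E
```

```text
[0.413092   0.30442129 0.19565072] [-0.63479021  0.43101324 -0.0615652   1.84502844  0.03396974  0.86685261
  0.64327076]
shift [ 0.0458 -0.315  -0.4076] turn [-13.3  -0.   -0. ]
```

>>> servo_tool(
  steps=[
    [[0.03,-0.22,-0.28],[-10,0,0],0.5],
    [[0.03,-0.22,-0.28],[-10,0,0],0.5],
    [[0.03,-0.22,-0.28],[-10,0,0],0.5],
    [[0.03,-0.22,-0.28],[-10,0,0],0.5],
    [[0.03,-0.22,-0.28],[-10,0,0],0.5],
  ],
)

```text
time: 1.35
tcp_pos: [0.5488, 0.0244, 0.1694]
orientation: [-0.49, 0.51, 0.49, 0.51]
wrist_force: [0.4, 0.2, 0.2]
grip_width: 0.0463
```

```bash
python3 - <<'E'
from h import *
o=manip.get_obs();print(o["tcp_pos"],o["q"]);go([.634,-.161,.13],tool(np.radians(1)))
E
```

```text
[0.54878427 0.02443835 0.16935042] [-0.03444446  0.51485223 -0.07496201  1.780442    0.0488128   0.84841734
  1.39858683]
shift [ 0.0393 -0.0926 -0.1819] turn [-3.3  0.  -0. ]
```

>>> servo_tool(
  steps=[
    [[0.03,-0.09,-0.18],[-3.3,0,0],0.5],
    [[0.03,-0.09,-0.18],[-3.3,0,0],0.5],
    [[0.03,-0.09,-0.18],[-3.3,0,0],0.5],
    [[0.03,-0.09,-0.18],[-3.3,0,0],0.5],
    [[0.03,-0.09,-0.18],[-3.3,0,0],0.5],
  ],
)

```text
time: 1.98
tcp_pos: [0.6304, -0.1579, 0.1388]
orientation: [-0.503, 0.496, 0.504, 0.496]
wrist_force: [-0.3, 0.8, -0.1]
grip_width: 0.0467
```

```bash
python3 - <<'E'
from h import *
o=manip.get_obs();print(o["tcp_pos"],o["q"]);go([.634,-.161,.07],tool(np.radians(1)))
snap("scene","s1");im=cv2.imread("pics/s1.png")
u,v=px("scene",[.634,-.161,.09]).astype(int);print(u,v)
c=im[max(0,v-70):v+70,u-80:u+80];cv2.imwrite("pics/s1c.png",cv2.resize(cv2.convertScaleAbs(c,alpha=1.5),None,fx=4,fy=4,interpolation=cv2.INTER_CUBIC))
E
```

```text
[ 0.63038062 -0.15785807  0.13878723] [ 0.26005248  0.69355321 -0.08432154  1.51514559  0.06648275  0.93757353
  1.74181604]
shift [ 0.0688 -0.0037 -0.0032] turn [-0.1  0.  -0.1]
229 259
```

View pics/s1c.png

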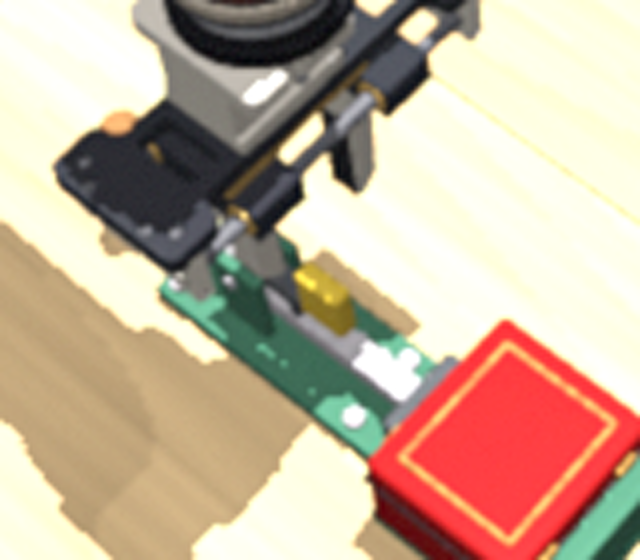

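The fingers are open over the tab. The tab shows at crop (325,297), which is scene pixel (230,263), close to the predicted (229,259). I'll descend and grip it.

>>> servo_tool(
  steps=[
    [[0.035,-0.004,-0.003],[0,0,0],0.5],
    [[0.068,-0.004,-0.003],[0,0,0],0.5],
    [[0.068,-0.004,-0.003],[0,0,0],0.5],
    [[0.068,-0.004,-0.003],[0,0,0],0.3],
    [[0.068,-0.004,-0.003],[0,0,0],0.2],
  ],
)

```text
time: 2.65
tcp_pos: [0.6363, -0.1596, 0.0738]
orientation: [0.506, -0.495, -0.504, -0.496]
wrist_force: [0.8, 0.2, 0.1]
grip_width: 0.0309
```

>>> servo_tool(
  steps=[
    [[0,0,0],[0,0,0],0.1],
    [[0,0,0],[0,0,0],0],
    [[0,0,0],[0,0,0],0],
    [[0,0,0],[0,0,0],0],
  ],
)

```text
time: 3.15
tcp_pos: [0.6355, -0.1619, 0.0726]
orientation: [0.505, -0.496, -0.503, -0.496]
wrist_force: [-0.4, -3.3, 4.3]
grip_width: 0.0118
```

```bash
python3 - <<'E'
from h import *
o=manip.get_obs();p=o["tcp_pos"];print(p,o["grip_width"],o["wrist_force"],o["q"])
c=(p,R.from_quat(o["orientation"]));pin=np.array([.634-.05,p[1],.062]);y=np.radians(1)
f=np.array([np.cos(y),np.sin(y),0]);
for a in(10,20,30,40,50):
    rr=R.from_rotvec(-np.radians(a)*np.array([-f[1],f[0],0]));print(a);go(pin+rr.apply(p-pin),rr*c[1],c)
E
```

```text
[ 0.63550954 -0.16187529  0.07258237] 0.011761311810946968 [-0.35673437 -3.34815527  4.33138113] [ 0.25923039  0.77744797 -0.07751769  1.5548697   0.07765714  0.8103007
  1.7376348 ]
10
shift [-0.0088  0.0026 -0.    ] turn [  0.  -0. -10.]
20
shift [-0.017   0.0067 -0.    ] turn [  0.  -0. -20.]
30
shift [-0.0244  0.0122 -0.0001] turn [  0.1  -0.  -30. ]
40
shift [-0.0307  0.0188 -0.0001] turn [  0.1  -0.  -40. ]
50
shift [-0.0357  0.0264 -0.0001] turn [  0.1  -0.1 -50. ]
```

>>> servo_tool(
  steps=[
    [[-0.0045,0.001,0],[0,0,-5],0],
    [[-0.009,0.0025,0],[0,0,-10],0],
    [[-0.013,0.0045,0],[0,0,-15],0],
    [[-0.017,0.0065,0],[0,0,-20],0],
    [[-0.017,0.0065,0],[0,0,-20],0],
  ],
)

```text
time: 3.78
tcp_pos: [0.6286, -0.1619, 0.0888]
orientation: [0.583, -0.401, -0.409, -0.576]
wrist_force: [2.2, -3.6, -2.2]
grip_width: 0.0119
```

```bash
python3 - <<'E'
from h import *
o=manip.get_obs();p=o["tcp_pos"];print(p,o["grip_width"],o["wrist_force"],o["q"])
c=(p,R.from_quat(o["orientation"]));print(c[1].as_matrix().round(3));pin=np.array([.584,p[1],.062]);y=np.radians(1)
f=np.array([np.cos(y),np.sin(y),0]);
for a in(10,20,30,40):
    rr=R.from_rotvec(-np.radians(a)*np.array([-f[1],f[0],0]));print(a);go(pin+rr.apply(p-pin),rr*c[1],c)
E
```

```text
[ 0.62856265 -0.16192426  0.08883642] 0.011873532469811226 [ 2.16805904 -3.61813304 -2.24265671] [ 0.3752092   0.65343547 -0.1704197   1.88505367  0.04374278  0.2711174
  1.80266188]
[[ 0.344 -0.939 -0.015]
 [ 0.004 -0.014  1.   ]
 [-0.939 -0.344 -0.001]]
10
shift [-0.0087  0.0025 -0.    ] turn [  0.  -0. -10.]
20
shift [-0.0169  0.0065 -0.    ] turn [  0.  -0. -20.]
30
shift [-0.0242  0.0118 -0.0001] turn [  0.1  -0.1 -30. ]
40
shift [-0.0305  0.0183 -0.0001] turn [  0.1  -0.1 -40. ]
```

The tab has swung about 20°, but joint 6 is nearing its range limit (0.27, lower end 0.01). I'll do the rest as pure translation along the arc and let the tab pivot between the pads.

>>> servo_tool(
  steps=[
    [[-0.004,0.002,0],[0,0,0],0],
    [[-0.008,0.004,0],[0,0,0],0],
    [[-0.0115,0.0065,0],[0,0,0],0],
    [[-0.015,0.0093,0],[0,0,0],0],
    [[-0.015,0.0093,0],[0,0,0],0],
  ],
)

```text
time: 4.4
tcp_pos: [0.6148, -0.1622, 0.0988]
orientation: [0.582, -0.402, -0.41, -0.576]
wrist_force: [3.0, -5.2, -4.8]
grip_width: 0.0116
```

```bash
python3 - <<'E'
from h import *
o=manip.get_obs();p=o["tcp_pos"];print(p,o["grip_width"],o["wrist_force"],o["q"])
snap("scene","s2");im=cv2.imread("pics/s2.png")
u,v=px("scene",[.634,-.161,.09]).astype(int)
c=im[max(0,v-70):v+70,u-80:u+80];cv2.imwrite("pics/s2c.png",cv2.resize(cv2.convertScaleAbs(c,alpha=1.3),None,fx=4,fy=4,interpolation=cv2.INTER_CUBIC))
E
```

```text
[ 0.61483388 -0.16220275  0.09875375] 0.011638962492721595 [ 3.03467124 -5.21673779 -4.75313148] [ 0.38874542  0.62436193 -0.17829778  1.91147971  0.04239349  0.2774057
  1.80841523]
```

View pics/s2c.png

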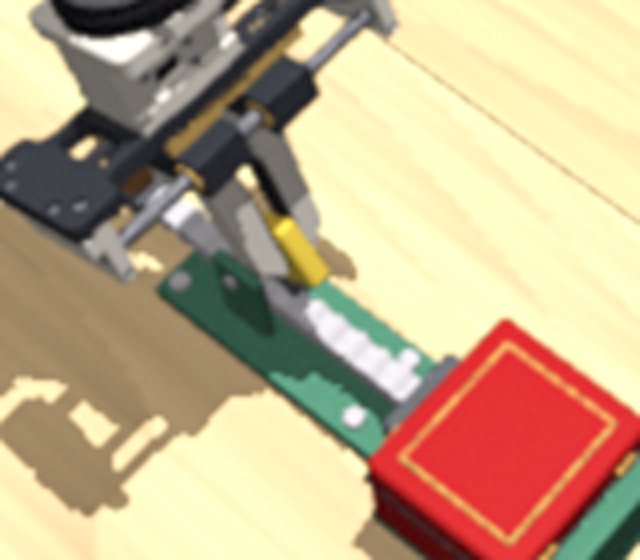

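The crop shows the pawl swung up, with the yellow tab at (300,250) between the fingers. I'll release it and retreat.

>>> servo_tool(
  steps=[
    [[0,0,0],[0,0,0],0.35],
    [[0,0,0],[0,0,0],0.4],
    [[0,0,0],[0,0,0],0.4],
    [[-0.04,0,0],[0,0,0],0.4],
    [[-0.08,0,0],[0,0,0],0.4],
  ],
)

```text
time: 5.08
tcp_pos: [0.5866, -0.1602, 0.1752]
orientation: [0.582, -0.401, -0.412, -0.575]
wrist_force: [-0.2, 0.4, 0.7]
grip_width: 0.0371
```

```bash
python3 - <<'E'
from h import *
o=manip.get_obs();print(o["tcp_pos"],o["wrist_force"])
g=pt("top",356.2,289,z=.1);print(g);go([g[0],g[1],.17],tool(np.radians(1)))
E
```

```text
[ 0.58660833 -0.16015635  0.17517304] [-0.24666577  0.40888639  0.74675456]
[ 0.49885141 -0.16465746  0.1       ]
shift [-0.025   0.0843 -0.0029] turn [ 0.   0.1 19.9]
```

>>> servo_tool(
  steps=[
    [[-0.025,0.084,-0.003],[0,0,20],0.5],
    [[-0.025,0.084,-0.003],[0,0,20],0.5],
    [[-0.025,0.084,-0.003],[0,0,20],0.5],
    [[-0.025,0.084,-0.003],[0,0,20],0.5],
  ],
)

```text
time: 5.58
tcp_pos: [0.5001, -0.165, 0.1693]
orientation: [0.505, -0.495, -0.504, -0.496]
wrist_force: [0.7, 0.8, 0.1]
grip_width: 0.0461
```

```bash
python3 - <<'E'
from h import *
o=manip.get_obs();print(o["tcp_pos"],o["q"],o["grip_width"])
go([.499,-.1645,.072],tool(np.radians(1)))
snap("scene","s3");im=cv2.imread("pics/s3.png")
u,v=px("scene",[.58,-.161,.09]).astype(int);print(u,v)
c=im[max(0,v-70):v+70,u-80:u+80];cv2.imwrite("pics/s3c.png",cv2.resize(cv2.convertScaleAbs(c,alpha=1.3),None,fx=4,fy=4,interpolation=cv2.INTER_CUBIC))
E
```

```text
[ 0.50010874 -0.16496371  0.16928747] [ 0.37193773  0.48509434 -0.13840054  1.84205084  0.08693453  0.81888333
  1.77876802] 0.04613498414863001
shift [0.0973 0.0013 0.0004] turn [0.  0.  0.1]
208 243
```

View pics/s3c.png

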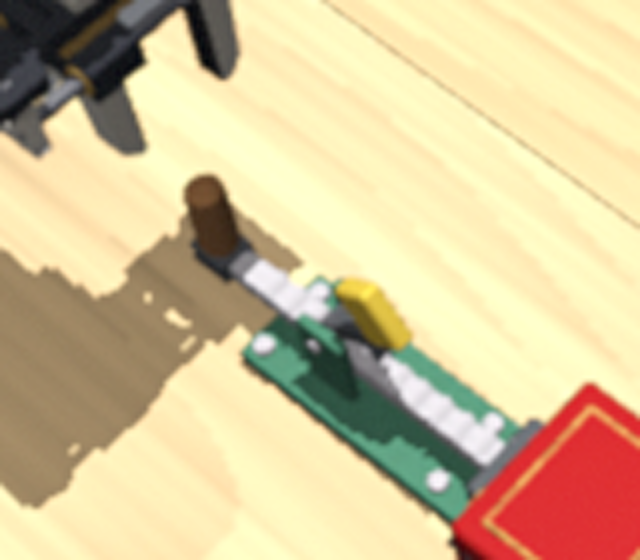

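The pawl stays up, with the tab at crop (372,313). The free grip at (212,215) has its fingers above it. I'll descend onto the grip and close.

>>> servo_tool(
  steps=[
    [[0.05,0.001,0],[0,0,0],0.5],
    [[0.097,0.001,0],[0,0,0],0.5],
    [[0.097,0.001,0],[0,0,0],0.5],
    [[0.097,0.001,0],[0,0,0],0.3],
    [[0.097,0.001,0],[0,0,0],0.2],
  ],
)

```text
time: 6.25
tcp_pos: [0.5004, -0.166, 0.0746]
orientation: [0.506, -0.495, -0.503, -0.496]
wrist_force: [-0.9, 0.6, -0.8]
grip_width: 0.0312
```

>>> servo_tool(
  steps=[
    [[0,0,0],[0,0,0],0.1],
    [[0,0,0],[0,0,0],0],
    [[0,0,0],[0,0,0],0],
    [[0,0,0],[0,0,0],0],
  ],
)

```text
time: 6.75
tcp_pos: [0.5, -0.1644, 0.0742]
orientation: [0.505, -0.495, -0.504, -0.496]
wrist_force: [-0.3, 2.1, 6.3]
grip_width: 0.0211
```

>>> servo_tool(
  steps=[
    [[0,0.012,0],[0,0,0],0],
    [[0,0.024,0],[0,0,0],0],
    [[0,0.036,0],[0,0,0],0],
    [[0,0.048,0],[0,0,0],0],
    [[0,0.058,0],[0,0,0],0],
  ],
)

```text
time: 7.38
tcp_pos: [0.4429, -0.1655, 0.0742]
orientation: [0.506, -0.494, -0.503, -0.497]
wrist_force: [2.8, 4.2, 8.2]
grip_width: 0.0212
```

>>> servo_tool(
  steps=[
    [[0,0.001,0],[0,0,0],0],
    [[0,0.001,0],[0,0,0],0],
  ],
)

```text
time: 7.62
tcp_pos: [0.4407, -0.1655, 0.0741]
orientation: [0.505, -0.495, -0.504, -0.496]
wrist_force: [1.2, 5.3, 10.8]
grip_width: 0.0215
```

Drawn back about 59 mm. I'll release, lift and check.

>>> servo_tool(
  steps=[
    [[0,0,0],[0,0,0],0.4],
    [[0,0,0],[0,0,0],0.5],
    [[0,0,0],[0,0,0],0.5],
    [[-0.05,0,0],[0,0,0],0.5],
    [[-0.1,0,0],[0,0,0],0.5],
  ],
)

```text
time: 8.25
tcp_pos: [0.4389, -0.1667, 0.173]
orientation: [-0.503, 0.496, 0.505, 0.495]
wrist_force: [0.8, -1.0, 0.3]
grip_width: 0.0462
```

>>> servo_tool(
  steps=[
    [[-0.03,0.0,0.15],[0,0,0],0.5],
    [[-0.03,0.0,0.15],[0,0,0],0.5],
    [[-0.03,0.0,0.15],[0,0,0],0.5],
    [[-0.03,0.0,0.15],[0,0,0],0.5],
  ],
)

```text
time: 8.75
tcp_pos: [0.4371, -0.0146, 0.2028]
orientation: [0.506, -0.494, -0.506, -0.495]
wrist_force: [-0.7, 0.1, -0.5]
grip_width: 0.0467
```

```bash
python3 - <<'E'
from h import *
o=manip.get_obs();print(o["tcp_pos"],o["wrist_force"],o["time"])
im,d=snap("top","t4");im=im[:,:,::-1]
hs=cv2.cvtColor(im,cv2.COLOR_RGB2HSV) if 0 else cv2.cvtColor(cv2.imread("pics/t4.png"),cv2.COLOR_BGR2HSV)
m=((hs[...,0]>20)&(hs[...,0]<32)&(hs[...,1]>200)&(hs[...,2]>110))
for a,b in((335,370),(170,205)):
    v,u=np.nonzero(m[195:250,a:b]);P=np.array([pt("top",x+a,y+195,d[y+195,x+a]) for x,y in zip(u,v)]);print(len(u),np.median(P,0),P.max(0))
m=((hs[...,0]<8)|(hs[...,0]>172))&(hs[...,1]>150)&(hs[...,2]>60)
v,u=np.nonzero(m[:,320:385]);P=np.array([pt("top",x+320,y,z=.08) for x,y in zip(u,v)if d[y,x+320]<.86]);print("case",(P.min(0)+P.max(0))/2)
c=cv2.imread("pics/t4.png")[110:350,260:480];cv2.imwrite("pics/t4c.png",cv2.resize(cv2.convertScaleAbs(c,alpha=1.5),None,fx=2.5,fy=2.5,interpolation=cv2.INTER_CUBIC))
E
```

```text
[ 0.4371412  -0.01464555  0.20282151] [-0.66637855  0.06991253 -0.4848196 ] 8.75
67 [ 0.60775527 -0.1613381   0.12018119] [ 0.63575396 -0.15676622  0.12837037]
50 [0.63832089 0.14836074 0.09599519] [0.64932482 0.15582419 0.09925211]
case [ 0.74987516 -0.16058889  0.08      ]
```

View pics/t4c.png

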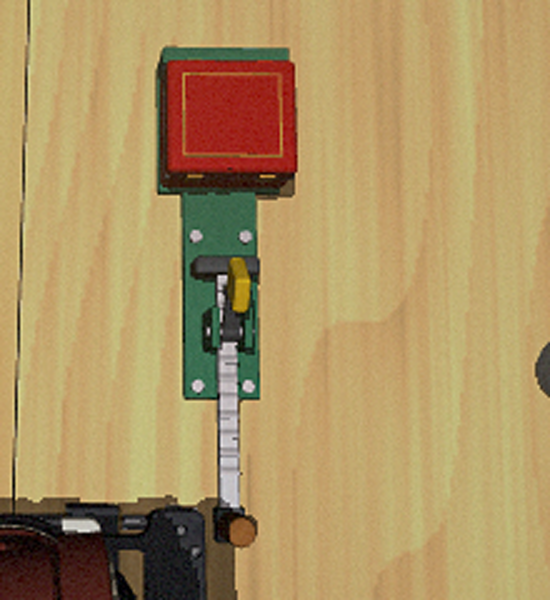

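The bar's jaw is well back from the case and the grip is at crop (240,530), which is full-image (356,322). The pawl is up, and the red case and blue pawl haven't moved. Handing in.

```bash
python3 - <<'E'
from h import *
print("grip",pt("top",356,322,z=.1)); o=manip.get_obs(); print(np.abs(o["qvel"]).max(),o["wrist_force"]); print(manip.hand_in())
E
```

```text
grip [ 0.44156274 -0.16432517  0.1       ]
0.032193275567358695 [-0.01065539  0.24407216 -0.29203009]
the job is handed in; nothing more can be done
None
```

The red case's clamp is open. I gripped its yellow tab, swung the pawl up about 38° and let go, and it stayed up. I then drew the bar back by its wooden grip, released it, moved clear, and handed in at about 8.8 s.

Last checks before hand-in, mostly from the final top view:

| Check | Result | Needed |
|---|---|---|
| Bar drawn back | about 57 mm by camera, about 59 mm by the tool's travel | at least 50 mm |
| Red pawl's tab | visible tab surface about 24 mm higher than at the start; about 27 mm at the tab centre from the swing angle | at least 15 mm |
| Red case | moved less than 0.1 mm | within 20 mm |
| Blue pawl | down; the measured 2 mm shift is at about pixel size | within 10 mm |
| Robot contact | force reading about 0.4 N (noise level), clear of everything | touching nothing |

No check failed. The two bar readings differ by about 2 mm, within the camera calibration. Joint 6 was nearing its lower limit during the swing, so I finished it by moving the tool without turning it further.

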